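Set the spice grinder and give it the sound tin

ROBOT

A 7-joint arm with a two-finger parallel gripper is mounted at the origin on the work surface. World frame = base frame: x ahead of the robot, y to its left, z up, the work surface at z = 0. Lengths are in m, angles in rad, forces in N, time in s.
With the tool pointing down it reaches from about 0.4 to 0.85 m from the base axis. Payload 4.4 kg.
Tool frame: the origin (TCP) lies at the very end of the fingers, on their centre line; the grasp point (between the pads) lies env.pinch_z behind it (env.pinch_z is the distance from the TCP to the grasp point, in m); z points along the fingers, y is the line along which they close (so a half turn about z gives the same grasp; the last joint's range is limited). The gripper opens to 94 mm and grips with 3 to 60 N. Pads are 16 mm wide; open, the fingers measure 119 mm over their backs; the gripper's body (75 mm by 177 mm) begins 78 mm behind the grasp point.
Start: joints at [-1.242, 0.628, 0.038, 1.517, -0.027, 0.996, -0.02], TCP at [0.25, 0.6, 0.205] pointing down, gripper open.
Joint ranges: [-3.06, 3.06], [-0.37, 2.12], [-1.25, 1.32], [0.18, 2.47], [-1.1, 4.24], [0.23, 1.98], [-2.94, 2.94]. Speed limits (rad/s): [2.57, 2.57, 3.14, 3.14, 3.14, 3.14, 3.14].

INTERFACE

Orientations are given as a rotation vector (axis times angle).
In Python, from workcell import sensors, viewer, env gives the robot as it stands. The module is installed in compiled form; this text tells all that it offers.
- The arm moves only by the tool send_rows, never from a script. Its argument "plan" is a list of rows, each a list of 5 numbers: the finger opening in mm, from 0 to 94, then the shift along the tool's x, y, z in mm, then the turn about the tool's z in rad. A call has 1 to 10 rows; each row shifts and turns the commanded pose from where the row before left it, along the tool's axes as they then stand; what a row does not reach is not made up. A row lasts 1/12 s, in which the tool goes at most 41.7 mm and 7.16 degrees, less where a joint would pass 70% of its speed; a pose out of reach is approached as far as the arm can. A call is refused whole if a number of a shift passes 41.7 or a number of a turn 0.125, either way. A call with a gripper value outside its range is refused whole. The fingers move at their own pace and stop on an object; "squeeze" is the grip in N (left out, the last holds). Time passes only in rows, so rows that do not move let the fingers close. It gives the time, the measured TCP pose, the force, the opening and the grip force at its end, in the units of the state.
- sensors.read_state(): the state, without advancing time (a new reading comes with each control period).
- viewer.snapshot(name): name is "scene" or "side" or "wrist"; returns a dict with "frame" (400x640x3 uint8, red, green, blue), "camera_matrix" (3x3 intrinsics, pixels), "R" (3x3) and "t" (3): a world point X has camera coordinates R X + t. Camera axes: x right, y down, z forward; pixel columns grow to the right and rows downward; lengths in m; the calibration is good to about 2 mm. The wrist camera is an equidistant fisheye: a pixel r from the principal point sees the ray r / f radians off the axis. A picture is of the moment at which its call begins. There is no depth.
- env.sign_off(): hands the job in; it is judged then, once.
The state is a dict: "time_s": time; "joint_pos": joint angles; "qvel": joint speeds; "effort": joint torques, N m; "position": TCP position; "ee_rot": TCP orientation; "contact_force": force on the tool from outside, world axes, zero at the start; "ft_torque": the same for the moment, N m; "gripper_width": opening from 0.0 (shut) to 1.0 (fully open); "grip_force": force on a finger pad.
Only numpy, scipy, OpenCV 4.12 (cv2) and the standard library are available. Lean on these libraries where they do the work, as an engineer would, in place of code of your own. Each camera call takes 0.05 s, during which the arm holds its last target. There are 200 camera calls.

TASK

Get the spice grinder ready: turn its dial clockwise to the stop, then back exactly four clicks. One of the two shallow open steel tins rocks when it is pressed at the rim: stand that one in the shallow aluminium tray, and stand the steady one in the middle of the round catch pad under the grinder's chute, both upright. Do not disturb the jar or the skewer pot.

Things in the scene. Friction and masses are not known exactly. Their poses are not given: they have to be found in the camera images.
- dial (a joint): angle of the grinder's dial, rad: 0 at the stop, its clockwise end seen from above; grows as it is turned back counter-clockwise, to 2.51. A click every 0.314 (18 degrees): a spring detent of some 0.07 N m pulls the dial into the nearest click and holds it. The stop is click 0, four clicks back is 1.257. It starts at 2 to 4 clicks
- dial_grip (a point): the dial on the grinder's top: black disc 66 mm across with an aluminium bar grip 50 mm long, 14 mm wide, its top 40 mm above the grinder's top (disc: 5 mm). Point on the upright turning axis, in the bar, 29 mm above the grinder's top; x runs along the bar to the end with the white pointer. At the stop x is the grinder's x (long wide tick); a thin tick per click follows counter-clockwise
- grinder: white grinder, fixed, 160 (x) by 220 (y) by 120 mm high. Origin under the housing's centre on the table; x points away from its front (chute) side, z up. Dial axis at x 30, y -55 mm; hopper 94 mm across at x 0, y 55, to 180 mm above the table. Front face at x -80; the chute sticks out to x -98 at y 30, 62 to 90 mm above the table
- catch (a point): centre of the top of the round dark steel catch pad (76 mm across, 8 mm above the table) before the grinder's front, below the chute; it lies at x -140, y +30, z 8 mm of the grinder and its axes are parallel to the grinder's. A tin centred on it stands clear of the chute, with nothing above the tin
- tin_1_mid (a point): shallow open straight-sided steel tin, outside 64 mm across, 45 mm high in all, wall 3 mm, 0.09 to 0.16 kg. Point on its axis half-way up (22.5 mm above the underside), z up along the axis. Of tin_1 and tin_2 (same outline) one, not known beforehand, has a bulged bottom: it stands upright on a smooth flat spot 16 mm across, its outer edge 4 mm clear of the table
- tin_2_mid (a point): shallow open straight-sided steel tin, outside 64 mm across, 45 mm high in all, wall 3 mm, 0.09 to 0.16 kg. Point on its axis half-way up (22.5 mm above the underside), z up along the axis. Pressed down at the rim with 2 N, the bulged tin tilts up to 0.16 rad (rim drops about 4 mm) and rights itself when let go; the other, flat-bottomed, does not give
- tray_in (a point): centre of the inner floor of the shallow aluminium tray, fixed: outside 150 mm (x) by 140 mm (y), walls 4 mm thick and 30 mm high, floor 4 mm above the table; axes along its sides
- jar_mid (a point): amber glass jar with black lid, 64 mm across and 100 mm high, stands near the tins: leave it. Point on its axis half-way up
- pot_mid (a point): steel pot, 76 mm across and 80 mm high, with bamboo skewers that stand out to about 180 mm: leave it. Point on its axis, 40 mm up
Not all that is in view belongs to the job. Leave any purple or yellow look-alike of the part that bears tin_2_mid alone. Leave any green look-alike of the part that bears tin_1_mid alone.

How it is judged:
On the way:
1. the dial is turned clockwise to its stop (within a quarter of a click) (value of joint dial below 0.08 rad), for 0.15 s.
At the end, for the whole second after the job is handed in: After having been at the stop, the dial is at rest at the fourth click back from it (1.257 rad, within 0.1); the steady tin stands upright on the catch pad within 18 mm of its centre; the rocking tin stands upright on the tray's floor; all are let go (value of joint dial between 1.1566 and 1.3566 rad and horizontal distance between tin_2_mid and catch below 0.018 m and z of tin_2_mid in the frame of catch between 0.0175 and 0.0275 m and angle between tin_2_mid's own z axis and vertical below 0.07 rad and x of tin_1_mid in the frame of tray_in between -0.05 and 0.05 m and y of tin_1_mid in the frame of tray_in between -0.045 and 0.045 m and z of tin_1_mid in the frame of tray_in between 0.0155 and 0.0295 m and angle between tin_1_mid's own z axis and vertical below 0.1 rad and velocity of joint dial between -0.05 and 0.05 rad/s); the robot touches nothing.
It fails at once if the jar or the skewer pot is moved by more than 30 mm or knocked over (distance of any of jar_mid, pot_mid from where it was at the start of the episode above 0.03 m or angle between any of jar_mid, pot_mid's own z axis and vertical above 0.5 rad).
It fails at once if a tin is knocked over (angle between any of tin_1_mid, tin_2_mid's own z axis and vertical above 0.8 rad).
It also fails if it takes over 72 s, if anything falls off the work surface, if the arm or the gripper's body presses on something with over 40 N, if the wrist force passes 120 N, or if a joint passes its speed limit or range.

## Working session

There is one attempt and no reset: what is moved stays moved. The work goes in short steps, Python scripts to look and compute and a tool call to move; the robot and the scene stay as the last step left them, time stands still between calls to the robot, and variables do not carry over. Pictures are saved under pics/ and viewed, at most 10 in all, crops included, and the job is handed in when it is done.

Besides the shell and the picture viewer there is one more tool, called after "Call:" by a JSON object that holds its "method" and its "body". send_rows: Moves the arm, as the interface text tells. Its arguments: {"type":"object","properties":{"plan":{"type":"array","items":{"type":"array","items":{"type":"number"}}},"squeeze":{"type":"number"}},"required":["plan"]}

```bash
mkdir -p pics
cat > h.py <<'E'
import numpy as np, cv2
from scipy.spatial.transform import Rotation as Rn
from workcell import sensors, viewer, env
def snap(n,f=None):
    s=viewer.snapshot(n)
    if f: cv2.imwrite('pics/'+f,cv2.cvtColor(s['frame'],cv2.COLOR_RGB2BGR))
    return s
def ray(s,u,v,fish=False):
    K=np.array(s['camera_matrix']);R=np.array(s['R']);t=np.array(s['t'])
    x=(u-K[0,2]);y=(v-K[1,2])
    if fish:
        x/=K[0,0];y/=K[1,1];r=np.hypot(x,y)+1e-12
        d=np.array([np.sin(r)*x/r,np.sin(r)*y/r,np.cos(r)])
    else: d=np.array([x/K[0,0],y/K[1,1],1])
    return -R.T@t, R.T@d
def onz(s,u,v,z,fish=False):
    c,d=ray(s,u,v,fish);return c+d*(z-c[2])/d[2]
def st():
    s=sensors.read_state()
    R=Rn.from_rotvec(s['ee_rot']).as_matrix()
    print('t',round(s['time_s'],2),'p',np.round(s['position'],4),'R',np.round(R,3).tolist(),'w',round(s['gripper_width'],3),'g',round(s['grip_force'],2),'F',np.round(s['contact_force'],2))
    return s,R
E
python3 - <<'E'
from h import *
st();print(env.pinch_z)
a=snap('scene')['frame'];b=snap('side')['frame'];w=snap('wrist')
np.save('w.npy',w,allow_pickle=True)
for n,i in (('scene',a),('side',b),('wr',w['frame'])):
    cv2.imwrite(f'pics/{n}0.png',cv2.cvtColor(i,cv2.COLOR_RGB2BGR))
E
```

```text
t 0.0 p [0.2497 0.5994 0.2046] R [[-0.923, 0.385, -0.001], [0.385, 0.923, -0.002], [-0.0, -0.002, -1.0]] w 0.997 g 0.0 F [-0.52  0.5   0.36]
0.0188
```

View pics/scene0.png

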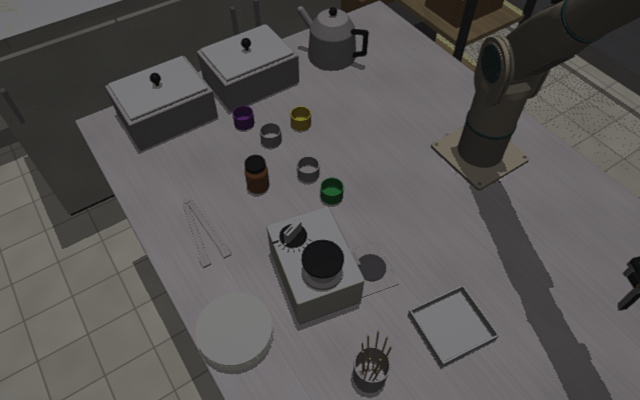

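View pics/side0.png

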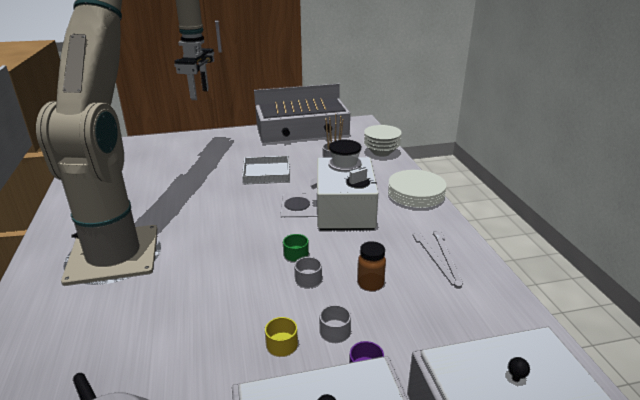

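The scene view shows the steel tins at about (271,135) and (308,169). The dial is at (293,235), the pad at (372,267), the tray at (453,325), the jar at (257,175) and the pot at (371,370). The side view shows the tins at (335,323) and (308,271).

Run:
```python
from h import *
a=cv2.imread('pics/scene0.png');c=a[205:325,255:415];c=cv2.resize(c,None,fx=5,fy=5,interpolation=cv2.INTER_CUBIC)
c=cv2.convertScaleAbs(c,alpha=1.5);cv2.imwrite('pics/c1.png',c)
s=viewer.snapshot('scene');d=viewer.snapshot('side')
for n,u,v in(('tinA',270.5,130),('tinB',308,163)):print(n,onz(s,u,v,.045))
for n,u,v in(('tinA',335,314),('tinB',308,264)):print(n,'side',onz(d,u,v,.045))
print('jar',onz(s,255.5,163,.1),'pad',onz(s,372,267,.008),onz(d,297,204,.008))
print('dial',onz(s,293,236,.125),onz(d,358,181,.125))
print('hop',onz(s,323,259,.18),onz(d,345,147,.18))
for p in((410,321),(461,289),(497,334),(446,363)):print('tray',onz(s,*p,.03))
print('pot',onz(s,371,360,.08))
for p in((245,114),(301,115),(332,185)):print('other',onz(s,*p,.045))
```

```text
tinA [ 0.48237623 -0.38138559  0.045     ]
tinB [ 0.46020796 -0.2126985   0.045     ]
tinA side [ 0.48332636 -0.3826537   0.045     ]
tinB side [ 0.46310042 -0.21040319  0.045     ]
jar [ 0.60119227 -0.24887581  0.1       ] pad [0.49628151 0.1345919  0.008     ] [0.49783954 0.12190325 0.008     ]
dial [0.64743487 0.01510738 0.125     ] [0.64617466 0.00837199 0.125     ]
hop [0.64195999 0.13089593 0.18      ] [0.6374366  0.11129363 0.18      ]
tray [0.51799802 0.30252162 0.03      ]
tray [0.3659013  0.30709322 0.03      ]
tray [0.37592672 0.43383785 0.03      ]
tray [0.51514551 0.41984929 0.03      ]
pot [0.66008407 0.33692343 0.08      ]
other [ 0.51241495 -0.48214722  0.045     ]
other [ 0.37390939 -0.38494734  0.045     ]
other [ 0.44889761 -0.11103298  0.045     ]
```

View pics/c1.png

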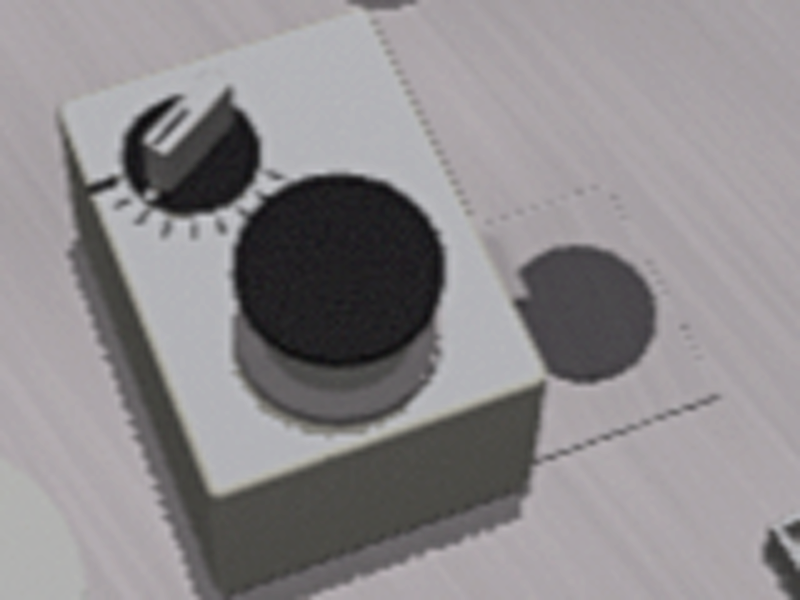

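Tick 0 is at crop (103,187), later ticks follow anticlockwise, and the pointer dot at (152,193) sits near click 2. I'll move above the dial and look with the wrist camera.

Call:
{"method": "send_rows", "body": {"plan": [[60,-29.6,-19.5,-1.5,0],[60,-29.6,-19.5,-1.5,0],[60,-29.6,-19.5,-1.5,0],[60,-29.6,-19.5,-1.5,0],[60,-29.6,-19.5,-1.5,0],[60,-29.6,-19.5,-1.5,0],[60,-29.6,-19.5,-1.5,0],[60,-29.6,-19.5,-1.5,0],[60,-29.6,-19.5,-1.5,0],[60,-29.6,-19.5,-1.5,0]]}}

```text
time_s: 1.08
position: [0.4489, 0.3046, 0.2206]
ee_rot: [0.616, 3.081, 0.0]
contact_force: [0.4, 0.0, -0.3]
gripper_width: 0.636
grip_force: 0.0
```

Call:
{"method": "send_rows", "body": {"plan": [[60,-29.6,-19.5,-1.5,0],[60,-29.6,-19.5,-1.5,0],[60,-29.6,-19.5,-1.5,0],[60,-29.6,-19.5,-1.5,0],[60,-29.6,-19.5,-1.5,0],[60,-29.6,-19.5,-1.5,0],[60,-29.6,-19.5,-1.5,0],[60,-29.6,-19.5,-1.5,0],[60,-29.6,-19.5,-1.5,0],[60,-29.6,-19.5,-1.5,0]]}}

```text
time_s: 1.92
position: [0.6471, 0.0107, 0.2355]
ee_rot: [-0.616, -3.08, -0.0]
contact_force: [-0.2, 0.8, 0.9]
gripper_width: 0.642
grip_force: 0.0
```

Run:
```python
from h import *
s,R=st();w=snap('wrist','w1.png');print(w['camera_matrix'],-np.array(w['R']).T@np.array(w['t']))
import pickle;pickle.dump(w,open('w1.pkl','wb'))
d=snap('scene')
c=np.array([onz(d,*p,.12)[:2] for p in((267.4,226),(327.4,207),(364,280.6),(298.4,304))]);print(c)
for i in range(4):
    e=c[(i+1)%4]-c[i];print(np.hypot(*e),np.degrees(np.arctan2(e[1],e[0])))
print('mean',c.mean(0))
f=lambda u,v,z:onz(d,255+u/5,205+v/5,z)[:2]
C=f(191,153,.125)
for p in((103,187),(122,203),(143,218),(167,230),(194,233),(222,225)):
    e=f(*p,.12)-C;print('tick',np.degrees(np.arctan2(e[1],e[0])),np.hypot(*e))
e=f(152,195,.125)-C;print('dot',np.degrees(np.arctan2(e[1],e[0])),np.hypot(*e))
e=f(150,150,.16)-f(228,87,.16);print('bar',np.degrees(np.arctan2(e[1],e[0])))
```

```text
t 1.92 p [0.6471 0.0107 0.2355] R [[-0.923, 0.385, -0.0], [0.385, 0.923, 0.0], [0.0, 0.0, -1.0]] w 0.642 g 0.0 F [-0.16  0.85  0.93]
[[309.70691629   0.         317.68504533]
 [  0.         309.70691629 200.85471415]
 [  0.           0.           1.        ]] [0.5701849  0.04212586 0.41443008]
[[ 0.68146227 -0.04503994]
 [ 0.53213047 -0.01255505]
 [ 0.57755102  0.19705795]
 [ 0.72712329  0.16456015]]
0.15282426199201882 167.72736444430785
0.21447758910837744 77.773725984829
0.15306198158619086 -12.258222238802562
0.2145160327383426 -102.28977432905704
mean [0.62956676 0.07600578]
tick -12.68513400657728 0.04323391028644105
tick 4.06090149627972 0.039427346245454686
tick 22.954210107926034 0.03851245772484557
tick 41.83454401083622 0.03980225876867198
tick 59.7675680885945 0.04018033086456455
tick 79.1473498392914 0.03888307794874338
dot 19.46225611331795 0.028629277204256877
bar 11.348512119415776
```

View pics/w1.png

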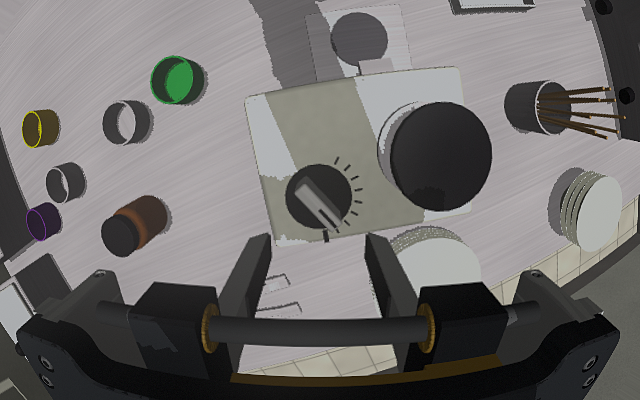

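The wrist view shows the disc at (319,199), the bar from (302,186) to (335,222), the pad at (359,40), the near tin at (126,123), the far tin at (66,182) and the hopper at (440,155). I'll use these to cross-check the positions.

Run:
```python
from h import *
import pickle;w=pickle.load(open('w1.pkl','rb'))
g=lambda u,v,z:np.round(onz(w,u,v,z,True)[:2],4)
print('disc',g(319,199,.125),'hop',g(440,155,.18),'pad',g(359,40,.008))
e=g(335,222,.16)-g(302,186,.16);print('bar',np.degrees(np.arctan2(e[1],e[0])),np.hypot(*e),g(318.5,204,.16))
print('tins',g(127,122,.045),g(65,182,.045))
a=cv2.convertScaleAbs(cv2.imread('pics/w1.png')[140:260,255:415],alpha=1.4)
cv2.imwrite('pics/c2.png',cv2.resize(a,None,fx=5,fy=5,interpolation=cv2.INTER_CUBIC))
```

```text
disc [0.6482 0.011 ] hop [0.6367 0.1208] pad [0.5014 0.1289]
bar 18.644822534489588 0.043165379646193255 [0.6427 0.0127]
tins [ 0.47   -0.1945] [ 0.4882 -0.3578]
```

View pics/c2.png

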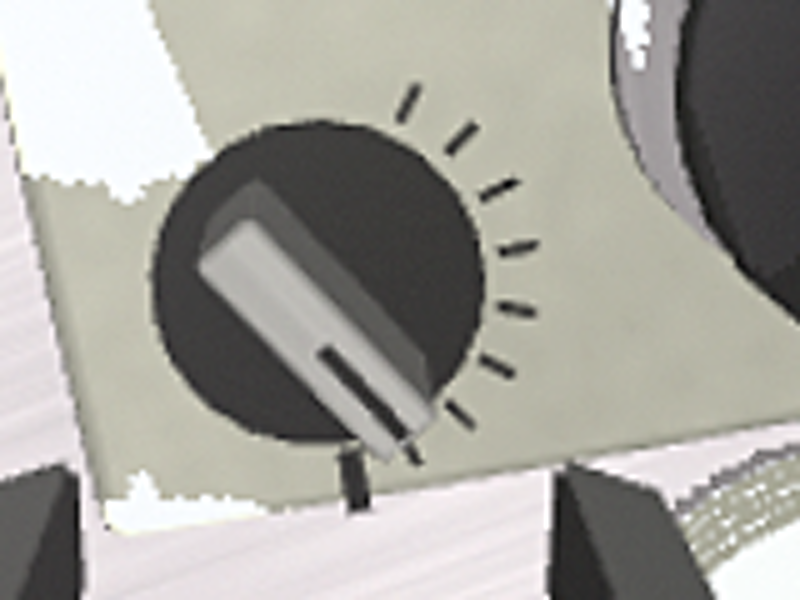

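The dial is at click 2, with the bar at about 23° world yaw. I'll align, descend and grip.

Call:
{"method": "send_rows", "body": {"plan": [[60,0.8,1.8,0,-0.114],[60,0,0,0,-0.114],[60,0,0,0,-0.114],[60,0,0,0,-0.114],[60,0,0,0,-0.114],[60,0,0,0,-0.114],[60,0,0,0,-0.114],[60,0,0,35,0],[60,0,0,35,0],[60,0,0,35,0]]}}

```text
time_s: 2.85
position: [0.6465, 0.015, 0.13]
ee_rot: [-0.629, 3.076, 0.0]
contact_force: [0.1, 0.6, -0.6]
gripper_width: 0.639
grip_force: 0.0
```

Call:
{"method": "send_rows", "body": {"plan": [[60,0,0,0,0],[4,0,0,0,0],[4,0,0,0,0],[4,0,0,0,0],[4,0,0,0,0],[4,0,0,0,0],[4,0,0,0,0]], "squeeze": 20}}

```text
time_s: 3.43
position: [0.6465, 0.0143, 0.1309]
ee_rot: [-0.629, 3.077, -0.0]
contact_force: [0.6, 0.1, -0.3]
gripper_width: 0.25
grip_force: 0.0
```

```bash
python3 -c "
from h import *
s,R=st();print(np.round(s['joint_pos'],3),np.degrees(np.arctan2(R[1,0],R[0,0])),s['ft_torque'])"
```

```text
t 3.43 p [0.6465 0.0143 0.1309] R [[-0.92, -0.392, 0.001], [-0.392, 0.92, 0.0], [-0.0, -0.0, -1.0]] w 0.25 g 0.0 F [ 0.59  0.06 -0.29]
[ 0.008  0.706 -0.124  1.598  0.108  0.844  1.816] -156.8999779188831 [ 0.09991651 -0.00798923 -0.03997606]
```

Call:
{"method": "send_rows", "body": {"plan": [[4,0,0,0,0],[4,0,0,0,0],[4,0,0,0,0],[4,0,0,0,0],[4,0,0,0,0]]}}

```text
time_s: 3.85
position: [0.6477, 0.0119, 0.1308]
ee_rot: [-0.627, 3.076, -0.005]
contact_force: [2.8, -4.6, -1.0]
gripper_width: 0.15
grip_force: 20.0
```

Call:
{"method": "send_rows", "body": {"plan": [[4,0,0,0,0.125],[4,0,0,0,0.125],[4,0,0,0,0.125],[4,0,0,0,0.125],[4,0,0,0,0.12],[4,0,0,0,0],[4,0,0,0,0]]}}

```text
time_s: 4.43
position: [0.6477, 0.0112, 0.1308]
ee_rot: [0.342, 3.12, -0.006]
contact_force: [3.6, -6.5, -1.2]
gripper_width: 0.149
grip_force: 20.0
```

```bash
python3 -c "
from h import *
s,R=st();print(np.round(s['joint_pos'],3),np.degrees(np.arctan2(R[1,0],R[0,0])),s['ft_torque'])"
```

```text
t 4.43 p [0.6477 0.0112 0.1308] R [[-0.976, 0.217, 0.003], [0.217, 0.976, -0.004], [-0.004, -0.003, -1.0]] w 0.149 g 20.0 F [ 3.6  -6.55 -1.22]
[-0.095  0.706  0.054  1.6   -0.042  0.835  1.326] 167.47061696667046 [-1.22192318 -0.69713502  0.05140241]
```

Call:
{"method": "send_rows", "body": {"plan": [[4,0,0,0,0.08],[4,0,0,0,0.08],[4,0,0,0,0],[4,0,0,0,0],[4,0,0,0,0]]}}

```text
time_s: 4.85
position: [0.6481, 0.0112, 0.1309]
ee_rot: [0.587, 3.082, -0.005]
contact_force: [3.1, -5.5, -0.6]
gripper_width: 0.167
grip_force: 22.6
```

```bash
python3 -c "
from h import *
s,R=st();print(np.round(s['joint_pos'],3),np.degrees(np.arctan2(R[1,0],R[0,0])),s['ft_torque'])"
```

```text
t 4.85 p [0.6481 0.0112 0.1309] R [[-0.93, 0.368, 0.004], [0.368, 0.93, -0.004], [-0.005, -0.003, -1.0]] w 0.167 g 22.58 F [ 3.13 -5.49 -0.61]
[-0.121  0.707  0.098  1.601 -0.08   0.834  1.202] 158.4371876358689 [-1.39599503 -0.8860068   0.54540631]
```

The torque rose and the pads slipped on the bar, so the stop is reached. Now back four clicks, to bar yaw about 59.7°.

Call:
{"method": "send_rows", "body": {"plan": [[4,0,0,0,-0.1184],[4,0,0,0,-0.1184],[4,0,0,0,-0.1184],[4,0,0,0,-0.1184],[4,0,0,0,-0.1184],[4,0,0,0,-0.1184],[4,0,0,0,-0.1184],[4,0,0,0,-0.1184],[4,0,0,0,-0.1184],[4,0,0,0,-0.1184]]}}

```text
time_s: 5.68
position: [0.6473, 0.0121, 0.1308]
ee_rot: [-1.239, 2.886, -0.004]
contact_force: [2.0, -4.1, -0.2]
gripper_width: 0.15
grip_force: 20.0
```

Call:
{"method": "send_rows", "body": {"plan": [[4,0,0,0,-0.1184],[4,0,0,0,-0.1184],[4,0,0,0,0],[4,0,0,0,0],[4,0,0,0,0]]}}

```text
time_s: 6.1
position: [0.6471, 0.0122, 0.1308]
ee_rot: [-1.559, 2.727, -0.004]
contact_force: [2.1, -5.5, 0.9]
gripper_width: 0.146
grip_force: 20.0
```

```bash
python3 -c "
from h import *
s,R=st();print(np.round(s['joint_pos'],3),np.degrees(np.arctan2(R[1,0],R[0,0])),s['ft_torque'])"
```

```text
t 6.1 p [0.6471 0.0122 0.1308] R [[-0.507, -0.862, 0.001], [-0.862, 0.507, -0.002], [0.001, -0.002, -1.0]] w 0.146 g 19.97 F [ 2.15 -5.47  0.88]
[ 0.113  0.72  -0.3    1.593  0.262  0.867  2.322] -120.4765073622556 [-1.17223417 -0.4090105   0.01730784]
```

Call:
{"method": "send_rows", "body": {"plan": [[50,0,0,0,0],[50,0,0,0,0],[50,0,0,0,0],[50,0,0,0,0],[50,0,0,0,0],[50,0,0,0,0],[50,0,0,-35,0],[50,0,0,-35,0],[50,0,0,-40,0]]}}

```text
time_s: 6.85
position: [0.6451, 0.0145, 0.2403]
ee_rot: [1.565, -2.72, -0.003]
contact_force: [0.9, 0.1, 0.2]
gripper_width: 0.534
grip_force: 0.0
```

Run:
```python
from h import *
st();import pickle
w=snap('wrist','w2.png');pickle.dump(w,open('w2.pkl','wb'))
s=snap('scene','s2.png')
K=w['camera_matrix']
def proj(X):
    c=np.array(w['R'])@X+np.array(w['t']);r=np.arctan2(np.hypot(c[0],c[1]),c[2]);n=np.hypot(c[0],c[1]);return K[0,2]+K[0,0]*r*c[0]/n,K[1,2]+K[1,1]*r*c[1]/n
u,v=map(int,proj(np.array([.6475,.013,.14])));print(u,v)
x=max(u-100,0);y=max(min(v-75,250),0)
a=cv2.convertScaleAbs(cv2.imread('pics/w2.png')[y:y+150,x:x+200],alpha=1.4)
cv2.imwrite('pics/c3.png',cv2.resize(a,None,fx=4,fy=4,interpolation=cv2.INTER_CUBIC))
```

```text
t 6.85 p [0.6451 0.0145 0.2403] R [[-0.503, -0.864, -0.004], [-0.864, 0.503, 0.0], [0.002, 0.003, -1.0]] w 0.534 g 0.0 F [0.95 0.08 0.21]
314 201
```

View pics/c3.png

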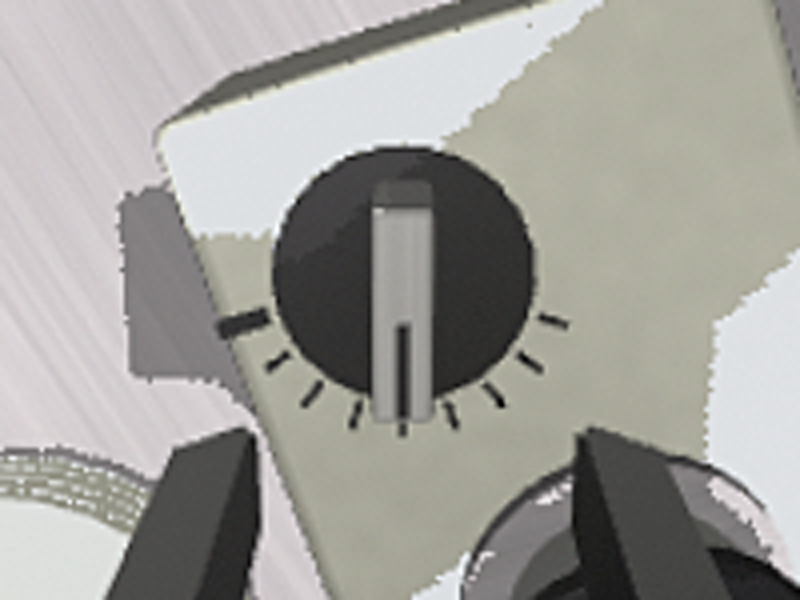

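The pointer is on tick 4, with the thick tick at (243,323) and tick 4 at (403,428). The dial is done; next the tins.

Call:
{"method": "send_rows", "body": {"plan": [[0,28.8,4.5,0,0],[0,28.8,4.5,0,0],[0,28.8,4.5,0,0],[0,28.8,4.5,0,0],[0,28.8,4.5,5,0],[0,28.8,4.5,5,0],[0,28.8,4.5,10,0],[0,28.8,4.5,10,0],[0,28.8,4.5,10,0],[0,28.8,4.5,10,0]]}}

```text
time_s: 7.78
position: [0.4614, -0.2127, 0.1898]
ee_rot: [1.566, -2.723, -0.0]
contact_force: [0.0, -0.6, 1.0]
gripper_width: 0.007
grip_force: 0.0
```

Call:
{"method": "send_rows", "body": {"plan": [[0,0,0,0,0.1216],[0,0,0,0,0.1216],[0,0,0,0,0.1216],[0,0,0,0,0.1216],[0,0,0,0,0.1216],[0,0,0,0,0.1216],[0,0,0,0,0.1216],[0,0,0,0,0.1216],[0,0,0,0,0.1216],[0,0,0,0,0.1216]]}}

```text
time_s: 8.62
position: [0.4624, -0.2118, 0.1901]
ee_rot: [-0.28, -3.129, -0.0]
contact_force: [0.4, 0.4, -0.4]
gripper_width: 0.005
grip_force: 0.0
```

Call:
{"method": "send_rows", "body": {"plan": [[0,0,0,0,0.1216],[0,0,0,0,0.1216],[0,0,0,0,0.1216],[0,0,0,0,0.1216],[0,0,0,0,0.1216],[0,0,0,0,0]]}}

```text
time_s: 9.12
position: [0.4625, -0.2117, 0.19]
ee_rot: [-1.199, -2.903, 0.0]
contact_force: [0.8, 0.2, 0.8]
gripper_width: 0.006
grip_force: 0.0
```

Run:
```python
from h import *
s,R=st();print(s['joint_pos']);import pickle
w=snap('wrist','w3.png');pickle.dump(w,open('w3.pkl','wb'))
```

```text
t 9.12 p [ 0.4625 -0.2117  0.19  ] R [[-0.709, 0.705, -0.001], [0.705, 0.709, -0.0], [0.001, -0.001, -1.0]] w 0.006 g 0.0 F [0.81 0.25 0.76]
[ 0.24492734  0.45372876  0.18361015  1.92751466 -0.114642    0.77099307
  1.2805269 ]
```

View pics/w3.png

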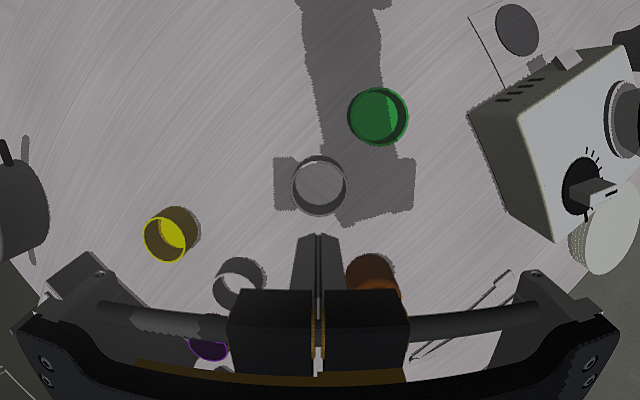

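The wrist view shows tin B's rim centred at (320,185) with radius about 27. Tin A is partly hidden at (240,282), green is at (377,117), yellow at (170,235) and the jar at (372,275).

Run:
```python
from h import *
import pickle;w=pickle.load(open('w3.pkl','rb'))
g=lambda u,v,z:np.round(onz(w,u,v,z,True)[:2],4)
print('B',g(320,185,.045),'edges',g(292.5,185,.045),g(347,185,.045),g(320,155,.045),g(320,214,.045))
print('green',g(377,117,.045),'A',g(240,282,.045),'yel',g(167,238,.045),'pad',g(517,30,.008))
```

```text
B [ 0.4606 -0.207 ] edges [ 0.4396 -0.228 ] [ 0.4811 -0.1864] [ 0.4374 -0.1841] [ 0.4839 -0.2302]
green [ 0.4504 -0.1129] A [ 0.4778 -0.364 ] yel [ 0.3735 -0.3878] pad [0.4983 0.1268]
```

Call:
{"method": "send_rows", "body": {"plan": [[0,33,0,0,0],[0,0,0,34,0],[0,0,0,34,0],[0,0,0,34,0],[0,0,0,36,0],[0,0,0,4,0],[0,0,0,0,0],[0,0,0,0,0]]}}

```text
time_s: 9.83
position: [0.4397, -0.1892, 0.0493]
ee_rot: [1.193, 2.906, 0.0]
contact_force: [0.7, 0.2, 0.1]
gripper_width: 0.007
grip_force: 0.0
```

Call:
{"method": "send_rows", "body": {"plan": [[0,0,0,1,0],[0,0,0,0,0]]}}

```text
time_s: 10.0
position: [0.4406, -0.1894, 0.0492]
ee_rot: [1.192, 2.903, 0.0]
contact_force: [0.1, 0.3, 0.9]
gripper_width: 0.004
grip_force: 0.0
```

Call:
{"method": "send_rows", "body": {"plan": [[0,0,0,1,0],[0,0,0,0,0]]}}

```text
time_s: 10.17
position: [0.4399, -0.189, 0.0475]
ee_rot: [1.193, 2.904, 0.0]
contact_force: [-0.3, 0.3, -1.1]
gripper_width: 0.006
grip_force: 0.0
```

Call:
{"method": "send_rows", "body": {"plan": [[0,0,0,1,0],[0,0,0,0,0]]}}

```text
time_s: 10.33
position: [0.4394, -0.1888, 0.0457]
ee_rot: [1.194, 2.905, 0.0]
contact_force: [-0.3, 0.5, -1.3]
gripper_width: 0.004
grip_force: 0.0
```

Call:
{"method": "send_rows", "body": {"plan": [[0,0,0,1,0],[0,0,0,0,0]]}}

```text
time_s: 10.5
position: [0.439, -0.1886, 0.0444]
ee_rot: [-1.194, -2.905, -0.0]
contact_force: [-0.3, 0.8, 0.5]
gripper_width: 0.006
grip_force: 0.5
```

Call:
{"method": "send_rows", "body": {"plan": [[0,0,0,1,0],[0,0,0,0,0]]}}

```text
time_s: 10.67
position: [0.439, -0.1887, 0.0433]
ee_rot: [-1.194, -2.905, -0.0]
contact_force: [-0.6, 0.5, -0.0]
gripper_width: 0.007
grip_force: 0.5
```

Call:
{"method": "send_rows", "body": {"plan": [[0,0,0,1,0],[0,0,0,0,0]]}}

```text
time_s: 10.83
position: [0.4391, -0.1888, 0.0423]
ee_rot: [-1.194, -2.905, -0.0]
contact_force: [-0.1, 0.5, 1.4]
gripper_width: 0.005
grip_force: 0.4
```

Call:
{"method": "send_rows", "body": {"plan": [[0,0,0,1,0],[0,0,0,0,0]]}}

```text
time_s: 11.0
position: [0.4392, -0.1889, 0.0413]
ee_rot: [-1.194, -2.906, 0.0]
contact_force: [-0.1, -0.4, 0.4]
gripper_width: 0.004
grip_force: 0.3
```

Call:
{"method": "send_rows", "body": {"plan": [[0,0,0,1,0],[0,0,0,0,0]]}}

```text
time_s: 11.17
position: [0.4391, -0.1886, 0.0406]
ee_rot: [-1.194, -2.905, -0.0]
contact_force: [-1.3, 1.9, 5.5]
gripper_width: 0.004
grip_force: 2.9
```

Call:
{"method": "send_rows", "body": {"plan": [[0,0,0,1,0],[0,0,0,0,0]]}}

```text
time_s: 11.33
position: [0.439, -0.1885, 0.0402]
ee_rot: [-1.194, -2.905, -0.001]
contact_force: [-1.4, 2.7, 12.4]
gripper_width: 0.002
grip_force: 6.4
```

Call:
{"method": "send_rows", "body": {"plan": [[0,0,0,1,0],[0,0,0,0,0]]}}

```text
time_s: 11.5
position: [0.4391, -0.1884, 0.0398]
ee_rot: [-1.194, -2.906, -0.001]
contact_force: [-3.8, 2.5, 20.0]
gripper_width: 0.006
grip_force: 10.1
```

Run:
```python
from h import *
st();a=cv2.convertScaleAbs(snap('wrist','w4.png')['frame'][100:300,200:440][...,::-1],alpha=1.3)
cv2.imwrite('pics/c4.png',cv2.resize(a,None,fx=3,fy=3,interpolation=cv2.INTER_CUBIC))
```

```text
t 11.5 p [ 0.4391 -0.1884  0.0398] R [[-0.711, 0.703, 0.0], [0.703, 0.711, 0.001], [0.0, 0.001, -1.0]] w 0.006 g 10.09 F [-3.85  2.5  19.99]
```

View pics/c4.png

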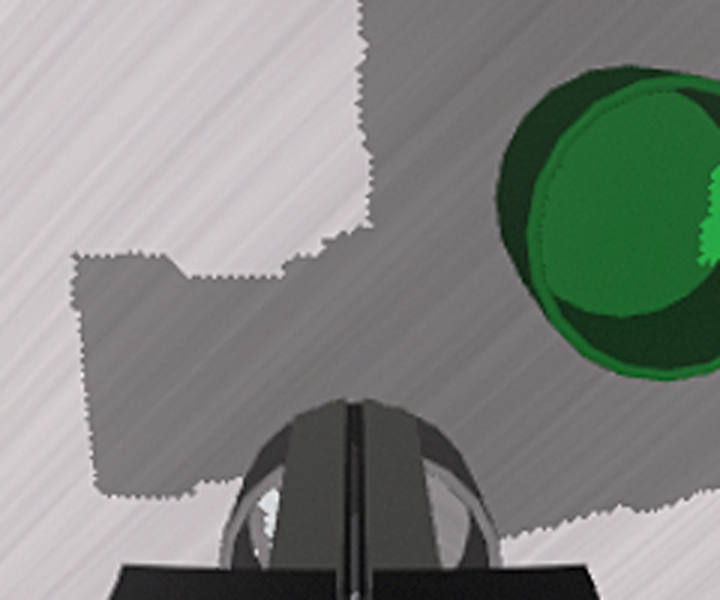

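From 44.4 mm the tin gave about 4 mm at almost no force, then went stiff at 40.6 mm. The picture shows the fingertips on its rim at (355,410). So tin B rocks and goes in the tray. I'll lift, open and grasp it.

Call:
{"method": "send_rows", "body": {"plan": [[0,0,0,-3,0],[0,0,0,-4,0],[0,0,0,-20,0],[92,0,0,-30,0],[92,-16,0,0,0],[92,-16,0,0,0],[92,0,0,0,0],[92,0,0,0,0],[92,0,0,0,0],[92,0,0,0,0]]}}

```text
time_s: 12.38
position: [0.4608, -0.2104, 0.0949]
ee_rot: [-1.193, -2.904, -0.0]
contact_force: [0.0, 0.4, 0.5]
gripper_width: 0.461
grip_force: 0.0
```

Call:
{"method": "send_rows", "body": {"plan": [[92,0,0,0,0],[92,0,0,0,0],[92,0,0,0,0],[92,0,0,0,0]]}}

```text
time_s: 12.72
position: [0.4618, -0.2112, 0.0954]
ee_rot: [-1.194, -2.905, -0.0]
contact_force: [-0.2, 0.5, -0.6]
gripper_width: 0.746
grip_force: 0.0
```

Run:
```python
from h import *
st();w=snap('wrist','w5.png')
g=cv2.medianBlur(cv2.cvtColor(w['frame'],cv2.COLOR_RGB2GRAY),3)
c=cv2.HoughCircles(g,cv2.HOUGH_GRADIENT,1,20,param1=80,param2=18,minRadius=22,maxRadius=60)
for x,y,r in c[0][:8]:print(x,y,r,onz(w,x,y,.045,True)[:2])
```

```text
t 12.72 p [ 0.4618 -0.2112  0.0954] R [[-0.711, 0.703, -0.0], [0.703, 0.711, 0.0], [0.0, -0.0, -1.0]] w 0.746 g 0.0 F [-0.2   0.54 -0.64]
319.5 210.5 31.8 [ 0.45748152 -0.20557971]
401.5 119.5 38.5 [ 0.44990487 -0.11163672]
496.5 314.5 52.7 [ 0.67310651 -0.15484207]
107.5 289.5 42.2 [ 0.36368906 -0.42870171]
136.5 266.5 35.3 [ 0.37527593 -0.3708816 ]
571.5 356.5 33.0 [ 0.88574816 -0.10316214]
563.5 140.5 48.3 [0.57100359 0.00407734]
321.5 232.5 43.0 [ 0.47180738 -0.21746055]
```

Call:
{"method": "send_rows", "body": {"plan": [[92,3,0,0,0],[92,0,0,0,0],[92,0,0,0,0],[92,0,0,20,0],[92,0,0,25,0],[92,0,0,25,0],[92,0,0,15.5,0],[50,0,0,0,0],[50,0,0,0,0],[50,0,0,0,0]], "squeeze": 12}}

```text
time_s: 13.6
position: [0.4603, -0.2096, 0.0107]
ee_rot: [1.194, 2.905, -0.0]
contact_force: [-0.3, -0.5, 1.0]
gripper_width: 0.802
grip_force: 0.0
```

Call:
{"method": "send_rows", "body": {"plan": [[50,0,0,0,0],[50,0,0,0,0],[50,0,0,0,0],[50,0,0,0,0]]}}

```text
time_s: 13.93
position: [0.4608, -0.2096, 0.011]
ee_rot: [1.194, 2.904, 0.0]
contact_force: [0.6, 0.6, 6.7]
gripper_width: 0.679
grip_force: 11.5
```

Tin B is gripped at 63.8 mm. Lifting it and taking it above the tray.

Call:
{"method": "send_rows", "body": {"plan": [[50,0,0,-10,0],[50,0,0,-25,0],[50,0,0,-30,0],[50,0,0,-30,0],[50,0,0,-25,0],[50,12,11,0,0],[50,20,18,0,0],[50,23.2,22.1,0,0],[50,23.2,22.1,0,0],[50,23.2,22.1,0,0]]}}

```text
time_s: 14.77
position: [0.454, -0.0687, 0.1306]
ee_rot: [1.196, 2.905, 0.0]
contact_force: [0.3, 0.7, -1.0]
gripper_width: 0.681
grip_force: 11.4
```

Call:
{"method": "send_rows", "body": {"plan": [[50,23.2,22.1,0,0],[50,23.2,22.1,0,0],[50,23.2,22.1,0,0],[50,23.2,22.1,0,0],[50,23.2,22.1,0,0],[50,23.2,22.1,0,0],[50,23.2,22.1,0,0],[50,23.2,22.1,0,0],[50,23.2,22.1,0,0],[50,23.2,22.1,0,0]]}}

```text
time_s: 15.6
position: [0.4444, 0.2518, 0.1306]
ee_rot: [-1.194, -2.905, 0.0]
contact_force: [0.5, -0.5, -1.3]
gripper_width: 0.674
grip_force: 11.4
```

Call:
{"method": "send_rows", "body": {"plan": [[50,23.2,22.1,0,0],[50,23.2,22.1,0,0],[50,23.2,22.1,0,0],[50,14,13.5,0,0],[50,3,3,0,0],[50,0,0,0,0],[50,0,0,0,0]]}}

```text
time_s: 16.18
position: [0.4417, 0.3683, 0.1301]
ee_rot: [1.195, 2.905, -0.003]
contact_force: [0.4, -0.6, -1.4]
gripper_width: 0.676
grip_force: 11.4
```

Run:
```python
from h import *
st();import pickle
w=snap('wrist','w6.png');pickle.dump(w,open('w6.pkl','wb'))
```

```text
t 16.18 p [0.4417 0.3683 0.1301] R [[-0.71, 0.704, -0.0], [0.704, 0.71, -0.002], [-0.001, -0.001, -1.0]] w 0.676 g 11.4 F [ 0.45 -0.58 -1.39]
```

View pics/w6.png

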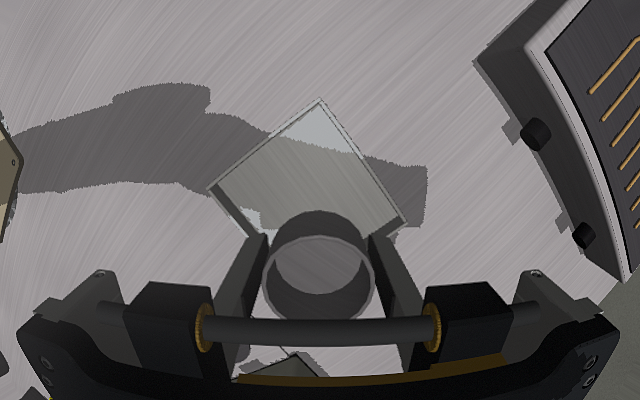

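The wrist view shows the tray's rim corners at (320,99), (209,188), (407,222) and (293,353), with the tin upright between the fingers.

Run:
```python
from h import *
import pickle;w=pickle.load(open('w6.pkl','rb'))
c=np.array([onz(w,*p,.03,True)[:2] for p in((320,99),(209,188),(293,353),(407,222))]);print(c,c.mean(0))
for i in range(4):
    e=c[(i+1)%4]-c[i];print(np.hypot(*e),np.degrees(np.arctan2(e[1],e[0])))
```

```text
[[0.37584931 0.43558524]
 [0.35785876 0.30225269]
 [0.55756575 0.21005752]
 [0.51881821 0.415248  ]] [0.45252301 0.34078586]
0.13454080025861503 -97.68450385353346
0.2199609751917882 -24.7805133895093
0.20881691491957208 100.69363562903874
0.1444081366794172 171.90402606813132
```

Call:
{"method": "send_rows", "body": {"plan": [[50,-3.5,-9,0,0],[50,0,0,30,0],[50,0,0,30,0],[50,0,0,25,0],[50,0,0,15,0],[50,0,0,7,0],[50,0,0,4,0],[50,0,0,2,0],[50,0,0,0,0]]}}

```text
time_s: 16.98
position: [0.4385, 0.3608, 0.0176]
ee_rot: [1.195, 2.905, 0.001]
contact_force: [-0.2, -0.2, -1.7]
gripper_width: 0.676
grip_force: 11.4
```

Call:
{"method": "send_rows", "body": {"plan": [[50,0,0,1,0],[50,0,0,0,0],[50,0,0,0,0]]}}

```text
time_s: 17.23
position: [0.4383, 0.3615, 0.0167]
ee_rot: [1.194, 2.905, 0.002]
contact_force: [-0.3, 0.0, -1.9]
gripper_width: 0.679
grip_force: 11.4
```

Call:
{"method": "send_rows", "body": {"plan": [[50,0,0,1,0],[50,0,0,0,0]]}}

```text
time_s: 17.4
position: [0.438, 0.3614, 0.0152]
ee_rot: [1.194, 2.906, 0.001]
contact_force: [-0.4, 0.4, 1.1]
gripper_width: 0.681
grip_force: 11.4
```

Call:
{"method": "send_rows", "body": {"plan": [[50,0,0,0.7,0],[50,0,0,0,0]]}}

```text
time_s: 17.57
position: [0.438, 0.3614, 0.0151]
ee_rot: [-1.194, -2.906, -0.001]
contact_force: [-1.3, -0.2, 5.7]
gripper_width: 0.675
grip_force: 11.5
```

Call:
{"method": "send_rows", "body": {"plan": [[66,0,0,0,0],[68,0,0,0,0],[70,0,0,0,0],[72,0,0,0,0],[76,0,0,0,0],[76,0,0,0,0],[76,0,0,0,0],[76,0,0,0,0]]}}

```text
time_s: 18.23
position: [0.438, 0.3611, 0.0142]
ee_rot: [-1.194, -2.906, 0.0]
contact_force: [-0.3, -0.4, -0.2]
gripper_width: 0.809
grip_force: 0.0
```

Call:
{"method": "send_rows", "body": {"plan": [[76,0,0,-10,0],[76,0,0,-30,0],[76,0,0,-30,0],[76,0,0,-30,0],[76,0,0,-30,0]]}}

```text
time_s: 18.65
position: [0.4378, 0.3609, 0.1463]
ee_rot: [1.195, 2.905, 0.0]
contact_force: [0.0, 0.6, 1.1]
gripper_width: 0.805
grip_force: 0.0
```

Run:
```python
from h import *
st();import pickle
w=snap('wrist','w7.png');pickle.dump(w,open('w7.pkl','wb'));v=snap('side','d7.png')
s=snap('scene','s7.png')
a=cv2.imread('pics/w7.png')[80:320,160:480];a=cv2.resize(a,(480,360))
b=cv2.resize(cv2.imread('pics/d7.png')[140:200,230:300],(320,360),interpolation=cv2.INTER_CUBIC)
cv2.imwrite('pics/c7.png',np.hstack([a,b]))
```

```text
t 18.65 p [0.4378 0.3609 0.1463] R [[-0.711, 0.703, 0.0], [0.703, 0.711, 0.0], [-0.0, 0.0, -1.0]] w 0.805 g 0.0 F [0.03 0.56 1.11]
```

View pics/c7.png

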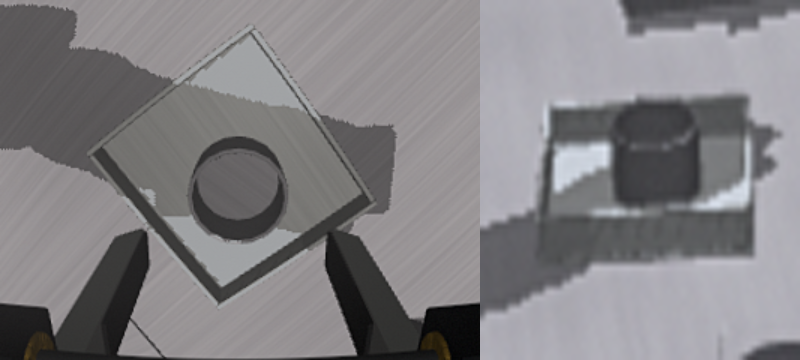

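The tin stands upright near the middle of the tray. Now tin A.

Call:
{"method": "send_rows", "body": {"plan": [[92,-20,-18,0,0],[92,-27.7,-24.85,0,0],[92,-27.7,-24.85,0,0],[92,-27.7,-24.85,0,0],[92,-27.7,-24.85,0,0],[92,-27.7,-24.85,0,0],[92,-27.7,-24.85,0,0],[92,-27.7,-24.85,0,0],[92,-27.7,-24.85,0,0],[92,-27.7,-24.85,0,0]]}}

```text
time_s: 19.63
position: [0.4582, -0.0017, 0.1435]
ee_rot: [-1.193, -2.904, 0.001]
contact_force: [0.6, -0.1, -0.1]
gripper_width: 0.979
grip_force: 0.0
```

Call:
{"method": "send_rows", "body": {"plan": [[92,-27.7,-24.85,0,0],[92,-27.7,-24.85,0,0],[92,-27.7,-24.85,0,0],[92,-27.7,-24.85,0,0],[92,-27.7,-24.85,0,0],[92,-27.7,-24.85,0,0],[92,-27.7,-24.85,0,0],[92,-27.7,-24.85,0,0],[92,-20,-18,0,0],[92,-10,-9,0,0]]}}

```text
time_s: 20.47
position: [0.4778, -0.3418, 0.1433]
ee_rot: [-1.201, -2.902, 0.003]
contact_force: [0.2, -0.8, -0.0]
gripper_width: 0.976
grip_force: 0.0
```

Call:
{"method": "send_rows", "body": {"plan": [[92,-5,-5,0,0],[92,0,0,0,0],[92,0,0,0,0]]}}

```text
time_s: 20.72
position: [0.4795, -0.3423, 0.1436]
ee_rot: [-1.192, -2.905, -0.003]
contact_force: [0.2, 0.9, 0.2]
gripper_width: 0.974
grip_force: 0.0
```

Run:
```python
from h import *
st();w=snap('wrist','w8.png')
g=cv2.medianBlur(cv2.cvtColor(w['frame'],cv2.COLOR_RGB2GRAY),3)
c=cv2.HoughCircles(g,cv2.HOUGH_GRADIENT,1,20,param1=80,param2=18,minRadius=22,maxRadius=45)
for x,y,r in c[0][:8]:print(x,y,r,onz(w,x,y,.045,True)[:2])
```

```text
t 20.72 p [ 0.4795 -0.3423  0.1436] R [[-0.712, 0.702, -0.001], [0.702, 0.712, 0.002], [0.002, 0.001, -1.0]] w 0.974 g 0.0 F [0.17 0.85 0.22]
219.5 154.5 27.1 [ 0.3823149  -0.37551954]
289.5 231.5 29.7 [ 0.48149883 -0.38321844]
482.5 239.5 27.2 [ 0.63552202 -0.24548422]
450.5 216.5 29.7 [ 0.58509313 -0.25784525]
505.5 320.5 42.2 [ 0.7704566  -0.28124003]
131.5 321.5 43.3 [ 0.42414005 -0.63321699]
458.5 25.5 31.5 [ 0.44909587 -0.12483277]
77.5 236.5 40.0 [ 0.30199183 -0.58653006]
```

View pics/w8.png

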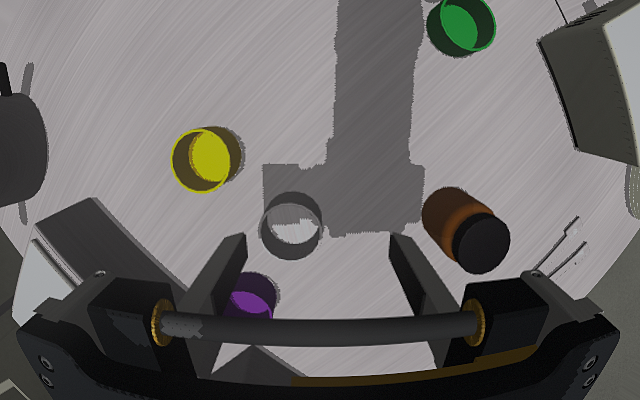

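The tin A circle at (289,231) gives (0.4815, -0.3832), matching the scene estimate. A quick check of the box clearance, numbers only.

Run:
```python
from h import *
s=snap('scene')
for p in((217,103),(297,88)):print(onz(s,*p,0))
for p in((205,78),(296,58)):print(onz(s,*p,.1))
```

```text
[ 0.54439926 -0.62082674  0.        ]
[ 0.29254703 -0.53983998  0.        ]
[ 0.56097033 -0.63347608  0.1       ]
[ 0.27868606 -0.56152951  0.1       ]
```

Call:
{"method": "send_rows", "body": {"plan": [[92,-15,-13.3,0,0],[92,-15,-13.3,0,0],[92,0,0,0,0],[92,0,0,0,0]]}}

```text
time_s: 21.15
position: [0.4823, -0.3837, 0.1442]
ee_rot: [-1.194, -2.906, -0.001]
contact_force: [0.7, 1.1, 0.1]
gripper_width: 0.982
grip_force: 0.0
```

Call:
{"method": "send_rows", "body": {"plan": [[92,0,0,30,0],[92,0,0,35,0],[92,0,0,35,0],[92,0,0,25,0],[92,0,0,8,0],[50,0,0,0,0],[50,0,0,0,0],[50,0,0,0,0],[50,0,0,0,0],[50,0,0,0,0]]}}

```text
time_s: 21.98
position: [0.4834, -0.3852, 0.0131]
ee_rot: [1.193, 2.903, -0.001]
contact_force: [0.5, 0.9, 5.2]
gripper_width: 0.689
grip_force: 12.0
```

Call:
{"method": "send_rows", "body": {"plan": [[50,0,0,0,0],[50,0,0,0,0],[50,0,0,0,0],[50,0,0,0,0]]}}

```text
time_s: 22.32
position: [0.4834, -0.3852, 0.0131]
ee_rot: [1.193, 2.903, -0.001]
contact_force: [-0.9, 1.9, 8.2]
gripper_width: 0.69
grip_force: 12.0
```

Call:
{"method": "send_rows", "body": {"plan": [[50,0,0,-10,0],[50,0,0,-30,0],[50,0,0,-35,0],[50,0,0,-35,0],[50,0,0,-30,0],[50,0,0,-10,-0.1128],[50,0,0,0,-0.1128],[50,0,0,0,-0.1128],[50,0,0,0,-0.1128],[50,0,0,0,-0.1128]]}}

```text
time_s: 23.15
position: [0.4817, -0.3846, 0.1621]
ee_rot: [-0.33, -3.124, 0.001]
contact_force: [-0.3, 0.1, -0.7]
gripper_width: 0.688
grip_force: 12.0
```

Call:
{"method": "send_rows", "body": {"plan": [[50,3,16,0,0],[50,5.9,31.7,0,0],[50,5.9,31.7,0,0],[50,5.9,31.7,0,0],[50,5.9,31.7,0,0],[50,5.9,31.7,0,0],[50,5.9,31.7,0,0],[50,5.9,31.7,0,0],[50,5.9,31.7,0,0],[50,5.9,31.7,0,0]]}}

```text
time_s: 23.98
position: [0.4915, -0.077, 0.162]
ee_rot: [0.339, 3.123, -0.0]
contact_force: [-0.2, 0.3, -1.2]
gripper_width: 0.69
grip_force: 12.0
```

Call:
{"method": "send_rows", "body": {"plan": [[50,5.9,31.7,0,0],[50,5.9,31.7,0,0],[50,5.9,31.7,0,0],[50,5.9,31.7,0,0],[50,5.9,31.7,0,0],[50,3,16,0,0],[50,0,0,0,0],[50,0,0,0,0],[50,0,0,0,0]]}}

```text
time_s: 24.73
position: [0.4974, 0.0976, 0.1616]
ee_rot: [0.341, 3.123, -0.002]
contact_force: [-0.9, -0.1, -1.1]
gripper_width: 0.686
grip_force: 12.0
```

Run:
```python
from h import *
s,R=st();print(np.degrees(np.arctan2(R[1,0],R[0,0])));w=snap('wrist','w9.png');import pickle;pickle.dump(w,open('w9.pkl','wb'))
g=cv2.cvtColor(w['frame'],cv2.COLOR_RGB2GRAY)
# tin rim at TCP z+.032
g=cv2.medianBlur(g,3)
for lo,hi in((22,40),(40,75)):
    c=cv2.HoughCircles(g,cv2.HOUGH_GRADIENT,1,20,param1=80,param2=20,minRadius=lo,maxRadius=hi)
    for x,y,r in c[0][:8]:print(x,y,r,'pad?',onz(w,x,y,.008,True)[:2],'rim?',onz(w,x,y,s['position'][2]+.032,True)[:2])
```

```text
t 24.73 p [0.4974 0.0976 0.1616] R [[-0.976, 0.216, -0.0], [0.216, 0.976, -0.001], [-0.0, -0.001, -1.0]] w 0.686 g 12.0 F [-0.86 -0.14 -1.08]
167.5400211370227
347.5 182.5 34.9 pad? [0.49889425 0.13022366] rim? [0.4526754  0.12180438]
524.5 102.5 30.8 pad? [0.44378138 0.37058031] rim? [0.42832521 0.22799973]
139.5 191.5 28.8 pad? [ 0.45240442 -0.12151939] rim? [0.43213508 0.01057823]
516.5 268.5 27.1 pad? [0.67347351 0.35108889] rim? [0.52980872 0.21938795]
317.5 253.5 58.6 pad? [0.57628136 0.07912212] rim? [0.48686689 0.09922648]
317.5 277.5 62.2 pad? [0.60888233 0.07189632] rim? [0.50127078 0.09603395]
317.5 232.5 44.1 pad? [0.54975184 0.08500151] rim? [0.47514551 0.10182414]
389.5 333.5 49.7 pad? [0.72520766 0.15029156] rim? [0.55266612 0.13067085]
334.5 264.5 40.9 pad? [0.59541135 0.0959874 ] rim? [0.49531898 0.10667797]
511.5 104.5 54.4 pad? [0.44425614 0.34898507] rim? [0.42853497 0.21845843]
502.5 317.5 46.2 pad? [0.76032294 0.33426367] rim? [0.56818089 0.21195416]
131.5 323.5 41.3 pad? [ 0.64745022 -0.24028149] rim? [ 0.51831101 -0.04189372]
```

The pad is measured at (0.499, 0.130), agreeing with the value derived from the dial. Aligning and lowering.

Call:
{"method": "send_rows", "body": {"plan": [[50,3.6,16.3,0,0],[50,3.6,16.3,0,0],[50,0,0,0,0],[50,0,0,30,0],[50,0,0,35,0],[50,0,0,35,0],[50,0,0,20,0],[50,0,0,10,0],[50,0,0,5,0],[50,0,0,3,0]]}}

```text
time_s: 25.62
position: [0.4981, 0.1314, 0.0232]
ee_rot: [0.341, 3.123, -0.001]
contact_force: [-0.1, -0.8, -1.6]
gripper_width: 0.69
grip_force: 12.0
```

Call:
{"method": "send_rows", "body": {"plan": [[50,0,0,1,0],[50,0,0,0,0]]}}

```text
time_s: 25.78
position: [0.4985, 0.1325, 0.0232]
ee_rot: [0.339, 3.121, 0.001]
contact_force: [0.2, -0.5, 0.1]
gripper_width: 0.687
grip_force: 12.0
```

Call:
{"method": "send_rows", "body": {"plan": [[50,0,0,1,0],[50,0,0,0,0]]}}

```text
time_s: 25.95
position: [0.4982, 0.1328, 0.0221]
ee_rot: [0.338, 3.122, 0.001]
contact_force: [-0.1, 0.6, -2.0]
gripper_width: 0.685
grip_force: 12.0
```

Call:
{"method": "send_rows", "body": {"plan": [[50,0,0,1,0],[50,0,0,0,0]]}}

```text
time_s: 26.12
position: [0.4981, 0.1328, 0.0211]
ee_rot: [0.338, 3.122, 0.001]
contact_force: [-0.1, -0.2, 4.5]
gripper_width: 0.686
grip_force: 12.0
```

Call:
{"method": "send_rows", "body": {"plan": [[50,0,0,0.7,0],[50,0,0,0,0]]}}

```text
time_s: 26.28
position: [0.4981, 0.1328, 0.021]
ee_rot: [0.338, 3.122, 0.001]
contact_force: [-2.4, -0.5, 11.5]
gripper_width: 0.689
grip_force: 12.0
```

Contact, so I'll release, retreat up and away, and check.

Call:
{"method": "send_rows", "body": {"plan": [[66,0,0,-0.5,0],[68,0,0,0,0],[70,0,0,0,0],[72,0,0,0,0],[78,0,0,0,0],[78,0,0,0,0],[78,0,0,0,0],[78,0,0,0,0]]}}

```text
time_s: 26.95
position: [0.4975, 0.1325, 0.02]
ee_rot: [-0.339, -3.123, 0.0]
contact_force: [-0.6, 0.6, -0.1]
gripper_width: 0.832
grip_force: 0.0
```

Call:
{"method": "send_rows", "body": {"plan": [[78,0,0,-10,0],[78,0,0,-30,0],[78,0,0,-35,0],[78,0,0,-35,0],[78,0,0,-35,0],[78,0,0,0,0],[78,0,0,0,0]]}}

```text
time_s: 27.53
position: [0.499, 0.133, 0.1676]
ee_rot: [0.338, 3.119, 0.003]
contact_force: [-0.2, -0.3, -0.3]
gripper_width: 0.826
grip_force: 0.0
```

Run:
```python
from h import *
s,R=st();w=snap('wrist','w10.png')
g=cv2.medianBlur(cv2.cvtColor(w['frame'],cv2.COLOR_RGB2GRAY),3)
c=cv2.HoughCircles(g,cv2.HOUGH_GRADIENT,1,8,param1=80,param2=18,minRadius=22,maxRadius=50)
for x,y,r in c[0][:14]:
    p=onz(w,x,y,.053,True);q=onz(w,x+r,y,.053,True)
    if np.hypot(*(p[:2]-[.499,.13]))<.06: print(x,y,r,'rim',p[:2],np.linalg.norm(p-q),'pad',onz(w,x,y,.008,True)[:2])
```

```text
t 27.53 p [0.499  0.133  0.1676] R [[-0.977, 0.214, 0.005], [0.214, 0.977, 0.002], [-0.005, 0.003, -1.0]] w 0.826 g 0.0 F [-0.19 -0.26 -0.3 ]
316.5 192.5 29.3 rim [0.49467864 0.13245214] 0.02882693660463601 pad [0.5066456  0.12977063]
317.5 180.5 28.5 rim [0.483091   0.13600685] 0.027754109769472204 pad [0.49327934 0.13387097]
315.5 200.5 37.1 rim [0.50246717 0.12971826] 0.03682948011409587 pad [0.51562962 0.12661713]
308.5 193.5 43.8 rim [0.49397663 0.12456048] 0.04316263230772761 pad [0.50583584 0.12066766]
```

```bash
python3 -c "
from workcell import env
print(env.sign_off())"
```

```text
the job is handed in; nothing more can be done
None
```

The job is handed in, result not reported: dial run to the stop and back to click four (seen on tick 4), the rocking tin in the tray, the other tin (not press-tested; taken as steady because the first one rocked) within about 5 mm of the pad's centre; I viewed 11 pictures, one over the limit of 10.

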